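Slide a standing power module to its bay and tip it down

ROBOT

A 7-joint arm with a two-finger parallel gripper is mounted at the origin on a cart in front of the work surface, level with it; the furniture and walls round the work are solid. World frame = base frame: x ahead of the robot, y to its left, z up, the work surface at z = 0. Lengths are in m, angles in rad, forces in N, time in s.
With the tool pointing down it reaches from about 0.425 to 0.925 m from the base axis. Payload 6.8 kg.
Tool frame: the origin (TCP) lies midway between the tips of the shut fingers; the grasp point (between the pads) lies 19 mm behind it; z points along the fingers, y is the line along which they close (so a half turn about z gives the same grasp; the last joint's range is limited). The gripper opens to 85 mm and grips with 20 to 120 N. Pads are 22 mm wide; open, the fingers measure 114 mm over their backs; the gripper's body (76 mm by 85 mm) begins 54 mm behind the grasp point. The pads swing forward as they close: fully open they stand 13 mm farther back than shut.
Start: joints at [1.179, 0.477, 0.022, 1.555, -0.011, 1.109, -0.083], TCP at [0.189, -0.648, 0.231] pointing down, gripper open.
Joint ranges: [-2.96, 2.96], [-0.34, 2.1], [-1.41, 1.46], [0.24, 2.44], [-1.37, 4.51], [0.17, 1.92], [-2.96, 2.96]. Speed limits (rad/s): [2.39, 2.39, 3.14, 3.14, 3.14, 3.14, 3.14].

INTERFACE

Orientations are given as a rotation vector (axis times angle).
In Python, from bench import get_obs, grab_frame, camera_params, r gives the robot as it stands.
- The arm moves only by the shell command python3 -m jog 'ROWS' [FORCE]. ROWS is JSON, a list of rows, each an object of numbers: "rx", "ry", "rz": the turn, a rotation vector about the world's x, y, z scaled (see below); "x", "y", "z": the shift along the world's x, y, z scaled (see below); "jaw": the opening, from -1 (shut) to 1 (fully open). In form: [{"rx": .., "ry": .., "rz": .., "x": .., "y": .., "z": .., "jaw": ..}, ...]. A call has 1 to 8 rows; each row shifts and turns the commanded pose from where the row before left it; what a row does not reach is not made up. The controller multiplies each number of a shift by 60 mm and each number of a turn by 10 degrees. A row lasts 1/8 s, in which the tool goes at most 62.5 mm and 10.7 degrees, less where a joint would pass 70% of its speed; a pose out of reach is approached as far as the arm can. A call with a number of a shift or a turn outside -1 to 1 is refused whole. A call with a gripper value outside its range is refused whole. The fingers move at their own pace and stop on an object; FORCE is the grip in N (left out, the last holds). Time passes only in rows, so rows that do not move let the fingers close. It gives the time, the measured TCP pose, the force, the opening and the grip force at its end, in the units of the state.
- get_obs(): the state, without advancing time (a new reading comes with each control period).
- grab_frame(name): name is "scene" or "side" or "wrist"; returns the picture (420x560x3 uint8, red, green, blue); there is no depth.
- camera_params(name): a dict with "fx", "fy", "cx", "cy" (pixels), "R" (3x3) and "t" (3): a world point X has camera coordinates R X + t. Camera axes: x right, y down, z forward; pixel columns grow to the right and rows downward; lengths in m; the calibration is good to about 2 mm. A picture is of the moment at which its call begins: read the wrist's pose just before it. camera_params takes no time and is no camera call; for the wrist camera it gives the pose at the moment of the call.
- r.hand_in(): hands the job in; it is judged then, once.
The state is a dict: "clock": time; "joints": joint angles; "qvel": joint speeds; "tau": joint torques, N m; "tcp_pos": TCP position; "orientation": TCP orientation; "contact_force": force on the tool from outside, world axes, zero at the start; "moment": the same for the moment, N m; "grip_width": finger opening in m; "gripper_force": force on a finger pad.
Only numpy, scipy, OpenCV 4.12 (cv2) and the standard library are available. Lean on these libraries where they do the work, as an engineer would, in place of code of your own. Each camera call takes 0.05 s, during which the arm holds its last target. There are 200 camera calls.

TASK

The silver power supply module stands on end at one end of the grey pad. Without picking it up, push it along the pad, still standing, until its leading foot is just inside the yellow outline, then push it over near its top so that it comes to rest flat on its back, slotted face up, wholly inside the outline. Do not disturb the battery and the oil bottle beside the pad, and leave the module untouched at the end.

Things in the scene. Friction and masses are not known exactly. Their poses are not given: they have to be found in the camera images.
- pad: Grey service pad, 300 x 170 x 3 mm, fixed to the desk. Origin at the centre of its underside; x along its length, from the module's end towards the yellow outline (the way the module is pushed and falls), z up.
- bay_center (a point): Centre of the yellow outline on the pad's top face (3 mm above the desk). The clear area inside the outline is 155 mm along x and 140 mm along y; the line itself is 5 mm wide, printed, with no height. Axes as those of the pad; it lies 62.5 mm from the pad's centre along the pad's +x.
- module: Silver power supply module, black terminal block with brass screws on its top end; loose, about 0.45 kg (0.3 to 0.6). It stands on end on the pad: 48 mm thick (x), 95 mm wide (y), 125 mm high (z; silver case to 113 mm, above it the terminal block, 28 mm thick). Origin at the centre of its underside as it stands. Slotted face to its -x, plain back to its +x, towards the outline.
- module_center (a point): Centre of the module (62.5 mm above its underside as it stands). At the start its x points along the pad's x within 6 degrees, its leading foot is 50 to 80 mm short of the area inside the outline, within 12 mm of the pad's centre line. Pushed below about 25 mm it slides upright; pushed near the top it tips over its leading foot.
- foot_left (a point): Lower corner of the module's back face on its +y side: one end of the leading foot, the edge it tips over.
- foot_right (a point): Lower corner of the module's back face on its -y side: the other end of the leading foot.
- head_left (a point): Upper corner of the module's back face, +y side, 125 mm above foot_left as it stands.
- head_right (a point): Upper corner of the module's back face, -y side, 125 mm above foot_right as it stands.
- battery: Loose nine-volt block battery, 18 x 26 x 48 mm, standing on the desk beside the pad on the robot's side; origin at the centre of its underside. Leave alone.
- oil: Loose cream plastic oil bottle with a red spout, 30 mm diameter, 97 mm high, standing on the desk beside the pad on the far side; origin at the centre of its underside. Leave alone.

How it is judged:
On the way:
1. the module, still upright, has been slid until its whole leading foot is past the near yellow line (x of each of foot_left, foot_right in the frame of bay_center above -0.0795 m and angle between module's own z axis and vertical below 0.15 rad), for 0.1 s.
At the end, for the whole second after the job is handed in: The module lies at rest flat on its back on the pad (slotted face up within 0.1 rad), all four corners of its back face inside the clear area of the yellow outline (2 mm over the line is allowed); the battery and the oil bottle stand within 20 mm of where they were (angle between module's own x axis and vertical above 3.04 rad and x of foot_left in the frame of bay_center between -0.0795 and 0.0795 m and y of foot_left in the frame of bay_center between -0.072 and 0.072 m and x of foot_right in the frame of bay_center between -0.0795 and 0.0795 m and y of foot_right in the frame of bay_center between -0.072 and 0.072 m and x of head_left in the frame of bay_center between -0.0795 and 0.0795 m and y of head_left in the frame of bay_center between -0.072 and 0.072 m and x of head_right in the frame of bay_center between -0.0795 and 0.0795 m and y of head_right in the frame of bay_center between -0.072 and 0.072 m and linear speed of module below 0.02 m/s and angular speed of module below 0.2 rad/s and distance of each of battery, oil from where it was at the start of the episode below 0.02 m and angle between each of battery, oil's own z axis and vertical below 0.15 rad); the robot touches nothing.
It fails at once if the module is lifted or carried (its leading foot, both ends, more than 20 mm above the desk, or its centre more than 85 mm above the desk) (height (world z) of each of foot_left, foot_right above 0.02 m or height (world z) of module_center above 0.085 m).
It fails at once if the battery is moved more than 20 mm or knocked over (distance of battery from where it was at the start of the episode above 0.02 m or angle between battery's own z axis and vertical above 0.5 rad).
It fails at once if the oil bottle is moved more than 20 mm or knocked over (distance of oil from where it was at the start of the episode above 0.02 m or angle between oil's own z axis and vertical above 0.5 rad).
It also fails if it takes over 42 s, if anything falls off the work surface, if the arm or the gripper's body presses on something with over 40 N, if the wrist force passes 120 N, or if a joint passes its speed limit or range.

## Working session

There is one attempt and no reset: what is moved stays moved. The work goes in short steps, Python scripts to look and compute and a shell command to move; the robot and the scene stay as the last step left them, time stands still between calls to the robot, and variables do not carry over. Pictures are saved under pics/ and viewed, at most 10 in all, crops included, and the job is handed in when it is done.

```bash
mkdir -p pics
python3 - <<'E'
from bench import get_obs, grab_frame, camera_params
import cv2,numpy as np
o=get_obs();print(o)
for n in("scene","side"):
    f=grab_frame(n);cv2.imwrite(f"pics/{n}0.png",f[:,:,::-1]);p=camera_params(n);print(n,p)
E
```

```text
{'clock': 0.0, 'joints': array([ 1.17886808,  0.47780143,  0.02235096,  1.55646804, -0.01150934,
        1.10929225, -0.08311541]), 'qvel': array([-1.64705238e-03,  4.38978502e-05,  6.76190781e-04,  1.20151419e-03,
       -2.22534371e-04, -1.48006178e-03,  9.55566604e-04]), 'tau': array([-8.34118055e-05, -5.96450758e+01,  1.60782259e+00, -2.81188881e+01,
        1.24867281e-02,  9.47058492e-03, -5.46988034e-06]), 'tcp_pos': array([ 0.18883518, -0.64742383,  0.23031804]), 'orientation': array([-3.10823181e+00, -4.44074382e-01,  6.15915495e-04]), 'contact_force': array([ 0.35514755, -0.91821332,  0.26691615]), 'moment': array([-0.01967091,  0.02360068,  0.01580623]), 'gripper_force': 0.0, 'grip_width': 0.08484160625460169}
scene {'fx': 499.07905231330875, 'fy': 499.07905231330875, 'cx': 283.4982234249444, 'cy': 210.63776206743506, 'R': array([[-0.76494642, -0.6439567 , -0.01329476],
       [-0.37672711,  0.4640599 , -0.80170138],
       [ 0.52243054, -0.6082501 , -0.5975769 ]]), 't': array([0.53258667, 0.18066717, 0.75972644])}
side {'fx': 446.4488054738757, 'fy': 446.4488054738757, 'cx': 271.832594313108, 'cy': 211.2636508371507, 'R': array([[ 9.16305281e-01, -4.00479495e-01,  8.97422120e-04],
       [-2.20194447e-01, -5.05678618e-01, -8.34148393e-01],
       [ 3.34513134e-01,  7.64136970e-01, -5.51539349e-01]]), 't': array([-0.39284038,  0.29647255,  0.57003268])}
```

View pics/scene0.png

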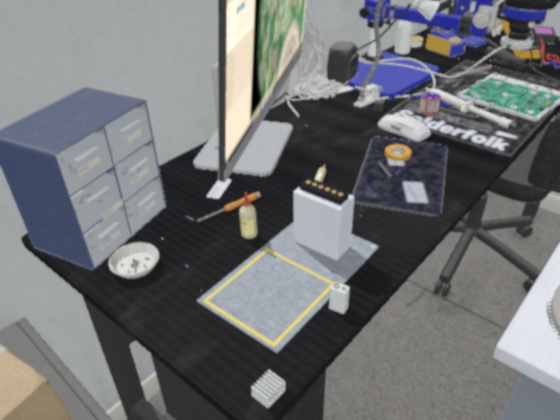

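View pics/side0.png

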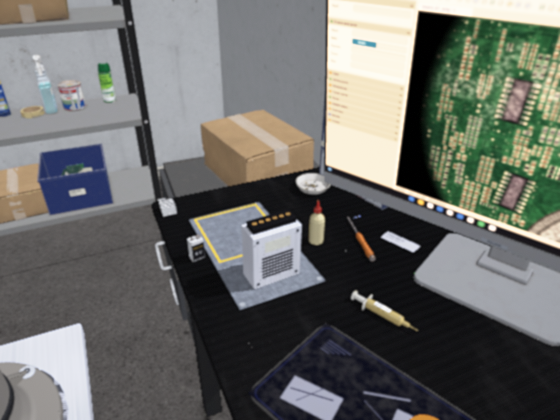

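The scene view shows the whole outline, with corners near (268,250), (338,288), (276,343) and (203,300). The module's back face foot runs from about (296,237) to (330,257). The battery is at (340,297) and the bottle at (248,222).

```bash
cat > h.py <<'E'
import cv2,numpy as np
from bench import get_obs, grab_frame, camera_params
def ray(p,uv,z):
    uv=np.atleast_2d(np.array(uv,float))
    d=np.c_[(uv[:,0]-p['cx'])/p['fx'],(uv[:,1]-p['cy'])/p['fy'],np.ones(len(uv))]@p['R']
    c=-p['R'].T@p['t']
    return c+d*((z-c[2])/d[:,2])[:,None]
def proj(p,X):
    q=np.atleast_2d(X)@p['R'].T+p['t']
    return np.c_[q[:,0]/q[:,2]*p['fx']+p['cx'],q[:,1]/q[:,2]*p['fy']+p['cy']]
E
python3 - <<'E'
from h import *
p=camera_params('scene');f=cv2.imread('pics/scene0.png')
h=cv2.cvtColor(f,cv2.COLOR_BGR2HSV)
m=cv2.inRange(h,(20,100,120),(35,255,255));m[:245]=0;m[350:]=0;m[:,:195]=0;m[:,350:]=0
v,u=np.nonzero(m);X=ray(p,np.c_[u,v],.003)
r=cv2.minAreaRect((X[:,:2]*1000).astype(np.float32));print('rect',r,cv2.boxPoints(r).round(1).tolist(),len(u))
for uv,n in(((340,310),'bat'),((248,237),'oil')):print(n,ray(p,uv,0).round(4))
print('foot guess',ray(p,[(296,237),(331,257)],.003).round(4))
c=f[160:350,190:390];cv2.imwrite('pics/c0.png',cv2.resize(c,None,fx=3,fy=3,interpolation=cv2.INTER_CUBIC))
E
```

```text
rect ((477.9896240234375, 294.3311767578125), (148.17929077148438, 163.10670471191406), 1.9769923686981201) [[401.1000061035156, 373.29998779296875], [406.79998779296875, 210.3000030517578], [554.7999877929688, 215.39999389648438], [549.2000122070312, 378.3999938964844]] 543
bat [[0.3667 0.251  0.    ]]
oil [[0.6067 0.2111 0.    ]]
foot guess [[0.5337 0.1563 0.003 ]
 [0.4498 0.1603 0.003 ]]
```

View pics/c0.png

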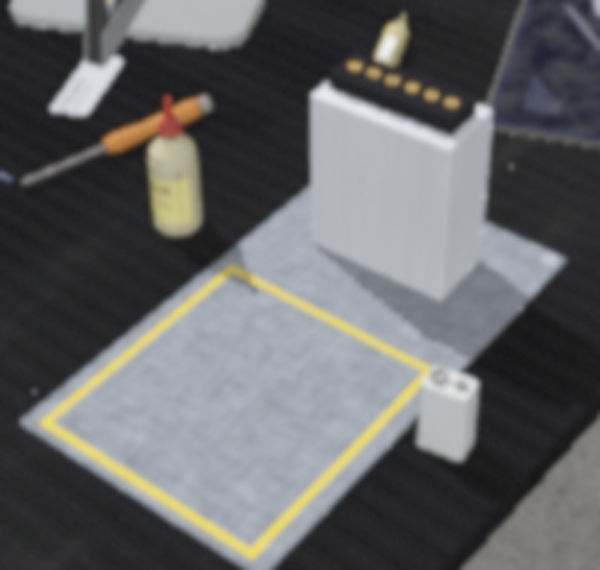

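The crop shows the module's back face: foot corners at about (295,240) and (337,259), and case top corners at about (294,191) and (341,209).

```bash
cat >> h.py <<'E'
C=np.array([.478,.2943]);ex=np.array([-.0345,.9994]);ey=np.array([-.9994,-.0345])
def bay(X):
    d=np.atleast_2d(X)[:,:2]-C;return np.c_[d@ex,d@ey]*1000
E
python3 - <<'E'
from h import *
p=camera_params('scene')
A=np.r_[ray(p,[(295,240.),(336.7,259.3)],.003),ray(p,[(294.3,190.7),(340.7,210)],.116)]
print(A.round(4));print(bay(A).round(1));print('len',np.linalg.norm(A[0]-A[1]),np.linalg.norm(A[2]-A[3]))
q=camera_params('side')
X=np.c_[C[0]+np.outer([-77.5,77.5,77.5,-77.5],ex[0])[:,0]*.001,np.zeros(4)]
for a in((-77.5,70),(77.5,70),(77.5,-70),(-77.5,-70)):
    w=C+.001*(a[0]*ex+a[1]*ey);print('side corner',proj(q,[[*w,.003]]).round())
f=cv2.imread('pics/side0.png')[180:330,150:350];cv2.imwrite('pics/s1.png',cv2.resize(f,None,fx=4,fy=4,interpolation=cv2.INTER_CUBIC))
print('bat,oil',bay(ray(p,[(340,310),(248,237)],0)).round())
E
```

```text
[[0.5297 0.1644 0.003 ]
 [0.4384 0.1588 0.003 ]
 [0.5296 0.1665 0.116 ]
 [0.4351 0.162  0.116 ]]
[[-131.7  -47.2]
 [-134.    44.2]
 [-129.5  -47.1]
 [-130.7   47.5]]
len 0.09143777462363169 0.09460703933149062
side corner [[219. 260.]]
side corner [[195. 219.]]
side corner [[253. 205.]]
side corner [[283. 241.]]
bat,oil [[ -39.  113.]
 [ -88. -126.]]
```

View pics/s1.png

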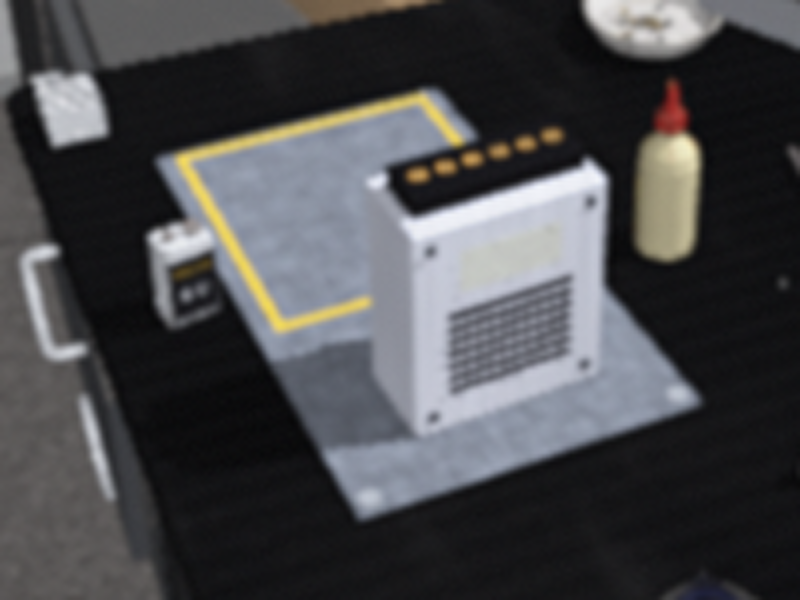

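The side view agrees with the layout (bay corner within about 3 mm, yaw near 0), with the module's foot at bay x ≈ -132 mm. I'll tilt the tool so the gripper body clears the tall module while the fingers push low.

```bash
python3 -m jog '[{"rz":0.95,"x":0.6,"y":0.5,"jaw":0.2},{"rz":0.95,"x":0.6,"y":0.5,"jaw":0.2},{"rz":0.95,"x":0.6,"y":0.5,"jaw":0.2},{"rz":0.95,"x":0.6,"y":0.5,"jaw":0.2},{"rz":0.95,"x":0.6,"y":0.5,"jaw":0.2},{"rz":0.95,"x":0.6,"y":0.5,"jaw":0.2},{"rz":0.95,"x":0.6,"y":0.5,"jaw":0.2},{"rz":0.95,"x":0.6,"y":0.5,"jaw":0.2}]'
python3 -m jog '[{"rx":0.5,"y":0.8,"jaw":0.2},{"rx":0.5,"y":0.8,"jaw":0.2},{"rx":0.5,"y":0.8,"jaw":0.2},{"rx":0.5,"y":0.8,"jaw":0.2},{"rx":0.5,"y":0.8,"jaw":0.2},{"rx":0.5,"y":0.8,"jaw":0.2},{"rx":0.5,"y":0.8,"jaw":0.2},{"rx":0.5,"y":0.8,"jaw":0.2}]'
cat >> h.py <<'E'
from scipy.spatial.transform import Rotation as Ro
def st():
    o=get_obs();R=Ro.from_rotvec(o['orientation']).as_matrix()
    print(o['clock'],'tcp',o['tcp_pos'].round(4),'bay',bay([o['tcp_pos']]).round(1),'y',R[:,1].round(3),'z',R[:,2].round(3),'F',o['contact_force'].round(1),'w',o['grip_width'],'j',o['joints'].round(2))
    return o,R
E
python3 -c "
from h import *
o,R=st()
T=np.array([ey*-1])[0];s,c=np.sin(np.radians(40)),np.cos(np.radians(40))
y=np.r_[-ey,0];z=np.r_[ex*s,-c];G=np.c_[np.cross(y,z),y,z]
print(np.degrees(Ro.from_matrix(G@R.T).as_rotvec())/10)"
```

```text
0.1 tcp [ 0.1889 -0.6475  0.2304] bay [[-931.2  321.5]] y [ 0.28  -0.96  -0.002] z [-0.001  0.002 -1.   ] F [-0.1 -0.6  0.2] w 0.0854898397695303 j [ 1.18  0.48  0.02  1.56 -0.01  1.11 -0.08]
[ 3.47483803 -2.52585479  7.23929998]validation failed for argument at $[0]...
validation failed for argument at $[0]...
```

```bash
python3 -m jog '[{"rx":0,"ry":0,"rz":0.95,"x":0.6,"y":0.5,"z":0,"jaw":0.2},{"rx":0,"ry":0,"rz":0.95,"x":0.6,"y":0.5,"z":0,"jaw":0.2},{"rx":0,"ry":0,"rz":0.95,"x":0.6,"y":0.5,"z":0,"jaw":0.2},{"rx":0,"ry":0,"rz":0.95,"x":0.6,"y":0.5,"z":0,"jaw":0.2},{"rx":0,"ry":0,"rz":0.95,"x":0.6,"y":0.5,"z":0,"jaw":0.2},{"rx":0,"ry":0,"rz":0.95,"x":0.6,"y":0.5,"z":0,"jaw":0.2},{"rx":0,"ry":0,"rz":0.95,"x":0.6,"y":0.5,"z":0,"jaw":0.2},{"rx":0,"ry":0,"rz":0.95,"x":0.6,"y":0.5,"z":0,"jaw":0.2}]' && python3 -m jog '[{"rx":0.5,"ry":0,"rz":0,"x":0,"y":0.8,"z":0,"jaw":0.2},{"rx":0.5,"ry":0,"rz":0,"x":0,"y":0.8,"z":0,"jaw":0.2},{"rx":0.5,"ry":0,"rz":0,"x":0,"y":0.8,"z":0,"jaw":0.2},{"rx":0.5,"ry":0,"rz":0,"x":0,"y":0.8,"z":0,"jaw":0.2},{"rx":0.5,"ry":0,"rz":0,"x":0,"y":0.8,"z":0,"jaw":0.2},{"rx":0.5,"ry":0,"rz":0,"x":0,"y":0.8,"z":0,"jaw":0.2},{"rx":0.5,"ry":0,"rz":0,"x":0,"y":0.8,"z":0,"jaw":0.2},{"rx":0.5,"ry":0,"rz":0,"x":0,"y":0.8,"z":0,"jaw":0.2}]'
cat > t.py <<'E'
from h import *
o,R=st()
s,c=np.sin(np.radians(40)),np.cos(np.radians(40))
y=np.r_[-ey,0];z=np.r_[ex*s,-c];G=np.c_[np.cross(y,z),y,z]
print('turn left /10deg',(np.degrees(Ro.from_matrix(G@R.T).as_rotvec())/10).round(3))
E
python3 t.py
```

```text
clock: 1.1
tcp_pos: [0.4777, -0.4069, 0.2309]
orientation: [-2.171, -2.27, 0.0]
contact_force: [-0.3, -1.0, 0.2]
grip_width: 0.0514
gripper_force: 0.0
clock: 2.1
tcp_pos: [0.4768, -0.0227, 0.2312]
orientation: [-1.784, -1.855, -0.678]
contact_force: [0.3, 0.3, -0.3]
grip_width: 0.0514
gripper_force: 0.0
2.1 tcp [ 0.4768 -0.0227  0.2312] bay [[-316.8   12.1]] y [0.999 0.03  0.025] z [ 0.     0.645 -0.764] F [ 0.3  0.3 -0.3] w 0.051425471725451165 j [ 0.87  0.41 -0.66  1.94 -0.49  1.1   0.54]
turn left /10deg [-0.017  0.144  0.028]
```

```bash
python3 -m jog '[{"rx":0,"ry":0.07,"rz":0.02,"x":0.07,"y":0.4,"z":-0.5,"jaw":0.2},{"rx":0,"ry":0.07,"rz":0.01,"x":0.07,"y":0.4,"z":-0.6,"jaw":0.2},{"rx":0,"ry":0,"rz":0,"x":0,"y":0.4,"z":-0.6,"jaw":0.2},{"rx":0,"ry":0,"rz":0,"x":0,"y":0.3,"z":-0.6,"jaw":0.2},{"rx":0,"ry":0,"rz":0,"x":0,"y":0.2,"z":-0.5,"jaw":0.2},{"rx":0,"ry":0,"rz":0,"x":0,"y":0,"z":-0.4,"jaw":0.2},{"rx":0,"ry":0,"rz":0,"x":0,"y":0,"z":-0.3,"jaw":0.2},{"rx":0,"ry":0,"rz":0,"x":0,"y":0,"z":-0.15,"jaw":0.2}]'
python3 t.py; python3 -c "
from h import *
f=grab_frame('side')[180:330,150:350,::-1];cv2.imwrite('pics/s2.png',cv2.resize(f,None,fx=4,fy=4,interpolation=cv2.INTER_CUBIC))"
```

```text
clock: 3.1
tcp_pos: [0.4852, 0.0778, 0.0114]
orientation: [-1.781, -1.844, -0.649]
contact_force: [0.3, 0.1, -0.0]
grip_width: 0.0512
gripper_force: 0.0
3.1 tcp [0.4852 0.0778 0.0114] bay [[-2.167e+02  2.000e-01]] y [ 0.999  0.035 -0.   ] z [-0.022  0.643 -0.766] F [ 0.3  0.1 -0. ] w 0.051198104475952896 j [ 0.65  0.79 -0.65  2.07 -0.46  0.58  0.58]
turn left /10deg [-0.004 -0.    -0.002]
```

View pics/s2.png

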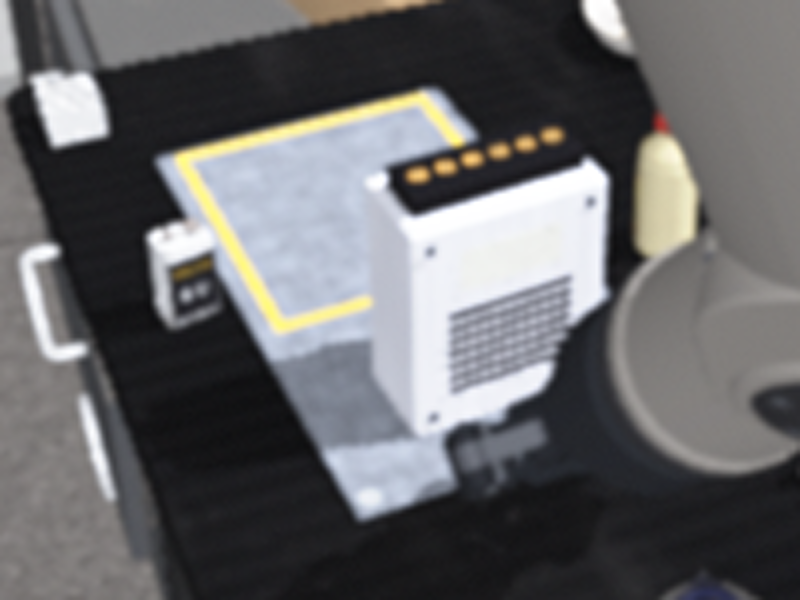

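The fingers are low behind the module with the body clear of it. The battery is untouched. Pushing now.

```bash
python3 -m jog '[{"rx":0,"ry":0,"rz":0,"x":0,"y":0.12,"z":0,"jaw":0.2},{"rx":0,"ry":0,"rz":0,"x":0,"y":0.12,"z":0,"jaw":0.2},{"rx":0,"ry":0,"rz":0,"x":-0.01,"y":0.12,"z":0,"jaw":0.2},{"rx":0,"ry":0,"rz":0,"x":0,"y":0.08,"z":0,"jaw":0.2},{"rx":0,"ry":0,"rz":0,"x":0,"y":0.08,"z":0,"jaw":0.2},{"rx":0,"ry":0,"rz":0,"x":-0.01,"y":0.08,"z":0,"jaw":0.2}]'; python3 -m jog '[{"rx":0,"ry":0,"rz":0,"x":0,"y":0.08,"z":0,"jaw":0.2},{"rx":0,"ry":0,"rz":0,"x":0,"y":0.08,"z":0,"jaw":0.2},{"rx":0,"ry":0,"rz":0,"x":-0.01,"y":0.08,"z":0,"jaw":0.2},{"rx":0,"ry":0,"rz":0,"x":0,"y":0.08,"z":0,"jaw":0.2}]'
python3 t.py
cat > v.py <<'E'
from h import *
import sys
f=grab_frame('scene')[160:350,190:390,::-1];cv2.imwrite(f'pics/{sys.argv[1]}.png',cv2.resize(f,None,fx=4,fy=3,interpolation=cv2.INTER_CUBIC)if 0 else cv2.resize(f,None,fx=3,fy=3,interpolation=cv2.INTER_CUBIC))
E
python3 v.py c2
```

```text
clock: 3.9
tcp_pos: [0.4843, 0.1139, 0.0122]
orientation: [-1.781, -1.845, -0.649]
contact_force: [-0.7, -2.0, 2.6]
grip_width: 0.0512
gripper_force: 1.3
clock: 4.4
tcp_pos: [0.4836, 0.1335, 0.0122]
orientation: [-1.78, -1.845, -0.649]
contact_force: [0.2, -2.6, 1.3]
grip_width: 0.051
gripper_force: 1.2
4.4 tcp [0.4836 0.1335 0.0122] bay [[-160.9    0. ]] y [0.999 0.035 0.001] z [-0.022  0.643 -0.766] F [ 0.2 -2.6  1.3] w 0.051007451685097155 j [ 0.58  0.79 -0.68  2.1  -0.5   0.49  0.54]
turn left /10deg [-0.002  0.005 -0.005]
```

View pics/c2.png

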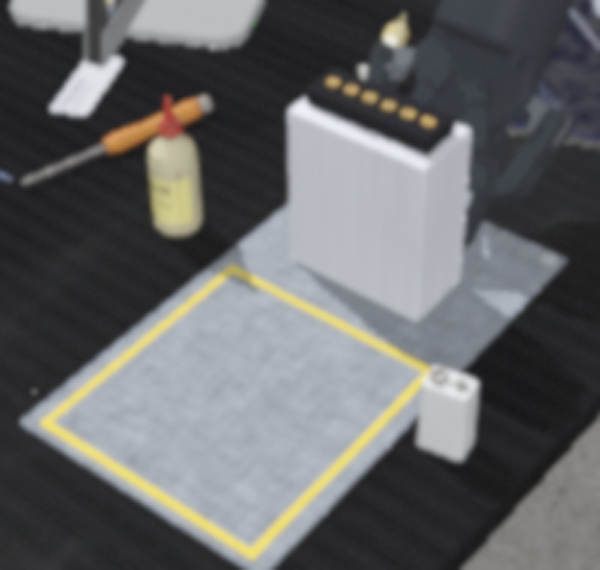

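Module is upright and sliding squarely. Its foot is now at about (287,246) and (328,267).

```bash
python3 -c "
from h import *
p=camera_params('scene')
print(bay(ray(p,[(286.7,245.7),(328.3,266.5)],.003)).round(1),bay(ray(p,[(190+288/3,160+108/3),(190+428/3,160+168/3)],.116)).round(1))"
```

```text
[[-109.4  -49.5]
 [-109.4   42.8]] [[-108.2  -48.8]
 [-109.2   46. ]]
```

```bash
python3 -m jog '[{"rx":0,"ry":0,"rz":0,"x":0,"y":0.08,"z":0,"jaw":0.2},{"rx":0,"ry":0,"rz":0,"x":0,"y":0.08,"z":0,"jaw":0.2},{"rx":0,"ry":0,"rz":0,"x":-0.01,"y":0.08,"z":0,"jaw":0.2},{"rx":0,"ry":0,"rz":0,"x":0,"y":0.08,"z":0,"jaw":0.2},{"rx":0,"ry":0,"rz":0,"x":0,"y":0.08,"z":0,"jaw":0.2},{"rx":0,"ry":0,"rz":0,"x":-0.01,"y":0.08,"z":0,"jaw":0.2}]'; python3 -m jog '[{"rx":0,"ry":0,"rz":0,"x":0,"y":0.08,"z":0,"jaw":0.2},{"rx":0,"ry":0,"rz":0,"x":0,"y":0.08,"z":0,"jaw":0.2},{"rx":0,"ry":0,"rz":0,"x":-0.01,"y":0.06,"z":0,"jaw":0.2},{"rx":0,"ry":0,"rz":0,"x":0,"y":0.04,"z":0,"jaw":0.2},{"rx":0,"ry":0,"rz":0,"x":0,"y":0,"z":0,"jaw":0.2}]'
python3 t.py;python3 v.py c3
```

```text
clock: 5.2
tcp_pos: [0.4825, 0.1623, 0.0123]
orientation: [-1.78, -1.845, -0.649]
contact_force: [-0.1, -1.3, 0.3]
grip_width: 0.0516
gripper_force: 1.2
clock: 5.82
tcp_pos: [0.4816, 0.178, 0.0124]
orientation: [-1.779, -1.845, -0.649]
contact_force: [-0.1, -0.1, 0.4]
grip_width: 0.0513
gripper_force: 0.0
5.825 tcp [0.4816 0.178  0.0124] bay [[-116.3    0.4]] y [0.999 0.036 0.001] z [-0.023  0.643 -0.765] F [-0.1 -0.1  0.4] w 0.051299267669370374 j [ 0.51  0.79 -0.71  2.11 -0.54  0.43  0.5 ]
turn left /10deg [-0.005  0.004 -0.009]
```

View pics/c3.png

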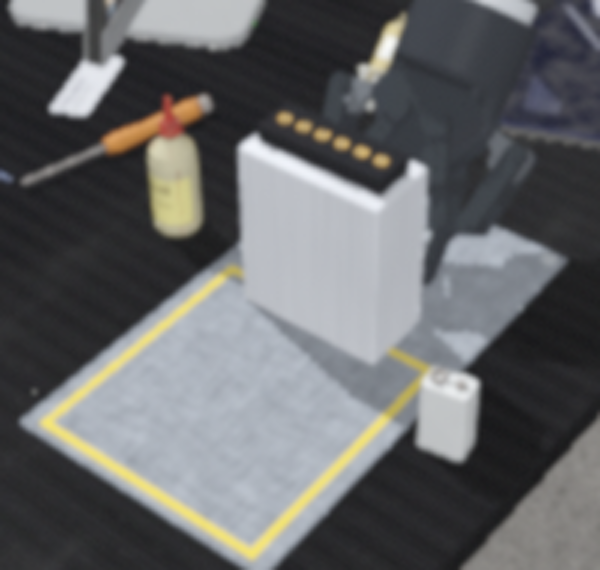

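Foot at about (271,259) and (314,281), fully inside the near line and square. Now I'll back off, rise, and approach near the top.

```bash
python3 -c "
from h import *
p=camera_params('scene')
print(bay(ray(p,[(271.3,259),(314.3,280.7)],.003)).round(1))"
python3 -m jog '[{"rx":0,"ry":0,"rz":0,"x":0,"y":-0.2,"z":0,"jaw":0.2},{"rx":0,"ry":0,"rz":0,"x":0,"y":-0.2,"z":0.05,"jaw":0.2},{"rx":0,"ry":0,"rz":0,"x":0,"y":-0.1,"z":0.3,"jaw":0.2},{"rx":0,"ry":0,"rz":0,"x":0,"y":0,"z":0.4,"jaw":0.2},{"rx":0,"ry":0,"rz":0,"x":0,"y":0,"z":0.4,"jaw":0.2},{"rx":0,"ry":0,"rz":0,"x":0,"y":0,"z":0.22,"jaw":0.2},{"rx":0,"ry":0,"rz":0,"x":0,"y":0.2,"z":0,"jaw":0.2},{"rx":0,"ry":0,"rz":0,"x":0,"y":0.1,"z":0,"jaw":0.2}]';python3 t.py
```

```text
[[-63.9 -49.2]
 [-65.9  43.6]]
clock: 6.88
tcp_pos: [0.4812, 0.1665, 0.0941]
orientation: [-1.779, -1.845, -0.648]
contact_force: [-0.9, 0.1, 0.0]
grip_width: 0.0509
gripper_force: 0.0
6.875 tcp [0.4812 0.1665 0.0941] bay [[-127.8    1.2]] y [0.999 0.036 0.   ] z [-0.023  0.643 -0.765] F [-0.9  0.1  0. ] w 0.050926179545452456 j [ 0.55  0.62 -0.73  2.1  -0.55  0.59  0.43]
turn left /10deg [-0.005  0.001 -0.011]
```

Foot at -65 mm, as planned. Tipping it now.

```bash
python3 -m jog '[{"rx":0,"ry":0,"rz":0,"x":0,"y":0.12,"z":0,"jaw":0.2},{"rx":0,"ry":0,"rz":0,"x":0,"y":0.12,"z":0,"jaw":0.2},{"rx":0,"ry":0,"rz":0,"x":0,"y":0.12,"z":0,"jaw":0.2},{"rx":0,"ry":0,"rz":0,"x":0,"y":0.12,"z":0,"jaw":0.2},{"rx":0,"ry":0,"rz":0,"x":0,"y":0.12,"z":0,"jaw":0.2}]'; python3 v.py c4; python3 t.py
```

```text
clock: 7.5
tcp_pos: [0.4818, 0.2021, 0.0945]
orientation: [-1.78, -1.845, -0.649]
contact_force: [0.2, -0.2, 0.6]
grip_width: 0.0512
gripper_force: 0.3
7.55 tcp [0.4815 0.2032 0.0948] bay [[-91.2  -0.4]] y [0.999 0.037 0.001] z [-0.023  0.643 -0.765] F [-0.9  0.3 -0.2] w 0.0511410647655782 j [ 0.49  0.62 -0.75  2.1  -0.57  0.54  0.39]
turn left /10deg [-0.007  0.006 -0.013]
```

View pics/c4.png

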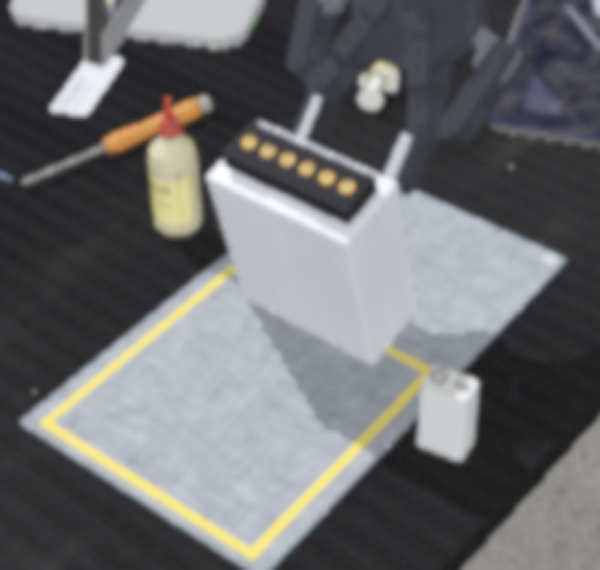

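The module is tipping about its foot (271,260)–(314,281), which has not slipped. I'll keep pushing until it falls, then retreat.

```bash
python3 -m jog '[{"rx":0,"ry":0,"rz":0,"x":0,"y":0.12,"z":0,"jaw":0.2},{"rx":0,"ry":0,"rz":0,"x":0,"y":0.12,"z":0,"jaw":0.2},{"rx":0,"ry":0,"rz":0,"x":0,"y":0.12,"z":0,"jaw":0.2},{"rx":0,"ry":0,"rz":0,"x":0,"y":0.12,"z":0,"jaw":0.2},{"rx":0,"ry":0,"rz":0,"x":0,"y":0,"z":0,"jaw":0.2},{"rx":0,"ry":0,"rz":0,"x":0,"y":0,"z":0,"jaw":0.2},{"rx":0,"ry":0,"rz":0,"x":0,"y":0,"z":0,"jaw":0.2},{"rx":0,"ry":0,"rz":0,"x":0,"y":0,"z":0,"jaw":0.2}]'; python3 v.py c5; python3 t.py
```

```text
clock: 8.55
tcp_pos: [0.4819, 0.2301, 0.0945]
orientation: [-1.781, -1.845, -0.649]
contact_force: [0.2, 0.1, 0.1]
grip_width: 0.0514
gripper_force: 0.0
8.6 tcp [0.4819 0.2302 0.0945] bay [[-64.2  -1.7]] y [0.999 0.035 0.001] z [-0.022  0.643 -0.766] F [ 0.1 -0.   0.2] w 0.051230272357081816 j [ 0.44  0.63 -0.76  2.1  -0.59  0.51  0.36]
turn left /10deg [-0.002  0.005 -0.003]
```

View pics/c5.png

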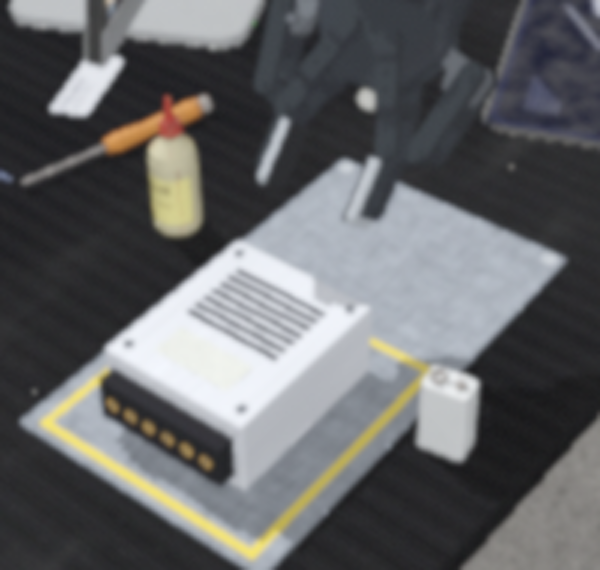

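The module lies flat with its slots up, and the bottle and battery are in place. Case top corners at crop (238,243), (370,305), (243,425) and (105,350). I'll retreat and check the numbers.

```bash
python3 -m jog '[{"rx":0,"ry":0,"rz":0,"x":0,"y":-0.5,"z":0.3,"jaw":0.2},{"rx":0,"ry":0,"rz":0,"x":0,"y":-0.5,"z":0.5,"jaw":0.2},{"rx":0,"ry":0,"rz":0,"x":0,"y":-0.5,"z":0.5,"jaw":0.2},{"rx":0,"ry":0,"rz":0,"x":0,"y":0,"z":0,"jaw":0.2},{"rx":0,"ry":0,"rz":0,"x":0,"y":0,"z":0,"jaw":0.2}]'; python3 -c "
from h import *
p=camera_params('scene')
f=lambda L:[(190+a/3,160+b/3) for a,b in L]
print(bay(ray(p,f([(238,243),(370,305),(243,425),(105,350)]),.051)).round(1),bay(ray(p,f([(238,487)]),.003)).round(1))"
```

```text
clock: 9.22
tcp_pos: [0.4814, 0.1408, 0.1722]
orientation: [-1.78, -1.845, -0.649]
contact_force: [0.0, 1.0, 0.1]
grip_width: 0.0512
gripper_force: 0.0
[[-57.3 -46.4]
 [-60.4  44.2]
 [ 49.7  44.8]
 [ 52.8 -46.8]] [[51.  40.7]]
```

```bash
python3 -c "
from bench import r
print(r.hand_in())"
```

```text
the job is handed in; nothing more can be done
None
```

I slid the module upright until its foot was inside the near line, then tipped it onto its back. By my last camera measurement it lies slotted face up and wholly inside the outline with at least 13 mm to spare; the battery and oil bottle look unmoved, the arm is clear, and the job was handed in after about 9 s of robot time, with no verdict shown.

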